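# Unclip the wide brayer and set it on the inking slab

### The arm

A 6-joint arm with a two-finger parallel gripper is mounted at the origin on the work surface. World frame = base frame: x ahead of the robot, y to its left, z up, the work surface at z = 0. Lengths are in mm, angles in rad, forces in N, time in s.
With the tool pointing down it reaches from about 350 to 875 mm from the base axis. Payload 4.2 kg.
Tool frame: the origin (TCP) lies at the very end of the fingers, on their centre line; the grasp point (between the pads) lies 19 mm behind it (arm.grasp_offset is the distance from the TCP to the grasp point, in mm); z points along the fingers, y is the direction in which the jaws open and shut (so a half turn about z gives the same grasp; the last joint's range is limited). The gripper opens to 85 mm and grips with 20 to 120 N. Pads are 22 mm wide; open, the fingers measure 114 mm over their backs; the gripper's body (76 mm by 85 mm) begins 54 mm behind the grasp point. The pads swing forward as they close: fully open they stand 13 mm farther back than shut.
Start: joints at [1.511, 0.385, 0.008, 0, -1.194, -0.259], TCP at [195.859, 593.497, 231.312] pointing down, gripper open.
Joint ranges: [-3.14, 3.14], [-1.21, 2.06], [-1.07, 1.41], [-3.16, 2.05], [-2.99, -0.16], [-3.1, 3.1]. Speed limits (rad/s): [2.79, 2.79, 3.14, 3.14, 3.14, 3.14].

### API

Orientations are given as a unit quaternion [x, y, z, w].
In Python, from bench import arm gives the robot as it stands.
- The arm moves only by the tool arm_command, never from a script. Its argument "commands" is one flat list of numbers, 4 for each row, row after row: the shift along the tool's x, y, z in m, then the turn about the tool's z in degrees. In form: [tx, ty, tz, roll, tx, ty, tz, roll, ...]. A call has exactly 5 rows; each row shifts and turns the pose as measured when the row begins, along the tool's axes as they then stand; what a row does not reach is not made up. A row lasts 1/10 s, in which the tool goes at most 50 mm and 8.59 degrees, less where a joint would pass 70% of its speed; a pose out of reach is approached as far as the arm can. A call with a gripper value outside its range is refused whole. "jaw" is the opening, from 0 (shut) to 1 (fully open), set as the call begins (left out, the last holds). The fingers move at their own pace and stop on an object; the grip force is fixed at half the most. Time passes only in rows, so rows that do not move let the fingers close, or fill a call up. It gives the time, the measured TCP pose, the force and the opening at its end, in the units of the state.
- arm.read_state(): the state, without advancing time (a new reading comes with each control period).
- arm.get_image(name): name is "scene" or "top" or "wrist"; returns the picture (420x560x3 uint8, red, green, blue); there is no depth.
- arm.camera_info(name): a dict with "camera_matrix" (3x3 intrinsics, pixels), "world_from_camera" (4x4, takes a point from camera to world coordinates). Camera axes: x right, y down, z forward; pixel columns grow to the right and rows downward; lengths in mm; the calibration is good to about 2 mm. A picture is of the moment at which its call begins: read the wrist's pose just before it. camera_info takes no time and is no camera call; for the wrist camera it gives the pose at the moment of the call.
- arm.job_done(): hands the job in, once; it reports no verdict.
Trained networks look in the newest picture that a camera, given by its name, has taken for a name from the list of things; names that differ only in an ending like _2 or _b are one class to them, and where a whole thing is asked for, a point or a joint stands for the part that bears it (a point fixed in the world has none). Each returns a list of dicts, best first, with "confidence" (0 to 1); they miss things now and then, are a little off and sometimes report something else, mostly with a low value. They report only what shows in the picture. A call takes as long as a camera call. They do not tell look-alikes from the thing itself.
- arm.regions_of(camera, target): "mask" (420x560 bool, what is visible of it).
- arm.place_of(camera, target): "centre" ([x, y, z] in mm, in the coordinates of the camera as it stood for that picture, good to about 4 mm: a listed point, or the origin of a listed thing).
The state is a dict: "clock": time; "joints": joint angles; "joint_vel": joint speeds; "joint_efforts": joint torques, N m; "position": TCP position; "ee_rot": TCP orientation; "contact_force": force on the tool from outside, world axes, zero at the start; "wrist_torque": the same for the moment, N m; "gripper_width": finger opening in mm.
Only numpy, scipy, OpenCV 4.12 (cv2) and the standard library are available. Lean on these libraries where they do the work, as an engineer would, in place of code of your own. Each camera call takes 0.05 s, during which the arm holds its last target.

### The job

The wide brayer (ink roller) is wanted for inking up: pull it straight up out of its two spring clips on the roller rack, then set it down gently in the middle of the glass inking slab, standing roller-up on its two feet and handle end, with the handle towards the robot and square with the slab. Its rubber roller must not touch anything on the way, nor may you press hard on the glass or let the brayer drop. Leave the narrow brayer in its clips, and the ink knife and all other things where they are.

Things in the scene. Friction and masses are not known exactly. Their poses are not given: they have to be found in the camera images.
- brayer_wide: Wide brayer, 207 mm long, told by its 80 mm wide roller. Origin: on the wooden handle's axis, mid of its straight part; x along the handle to the roller, z up; level while clipped. Handle: 26 mm diameter from x = -49 to 49 mm, then a 36 mm knob ending at x = -82. Grip the handle at the origin, between the clips, from above, closing along y. 0.14 to 0.27 kg, nose-heavy (balance about x = 53): grip with 40 N or more.
- rubber_wide: The wide brayer's black rubber roller, 38 mm in diameter, 80 mm wide, turning freely on an axle along the brayer's y. Origin: its centre, at x = 106, z = 14 mm in the brayer's frame; so it ends at x = 125 and its top is 33 mm above the handle's axis. It must touch nothing.
- wide_mid (a point): Middle of the wide brayer's length: on the handle's axis, 21.5 mm ahead of the brayer's origin.
- wide_feet (a point): Point midway between the soles of the wide brayer's two wire feet, which stand under its 95 mm wide steel yoke at y = +-46 mm; x = 93, z = -18 mm in the brayer's frame. The feet reach as deep as the knob: on a flat surface it stands on feet and knob with the handle level, axis 18 mm above the surface, and the rubber 13 mm clear of it.
- wide_roller (a point): Centre of the wide brayer's roller (x = 106, z = 14 mm in the brayer's frame).
- brayer_narrow: The narrow brayer, in the other pair of clips: rubber roller 38 mm wide, yoke 53 mm wide, otherwise the same form, frame and length as the wide one. It stays clipped in.
- rack: Roller rack, fixed: plywood base 110 x 250 x 12 mm, two battens along y at x = +-37 mm, 18 mm thick, tops 43 mm above the table, 56 mm apart. Origin: centre of its underside, z up, x away from the robot (within 13 degrees). The brayers lie across the battens at y = -60 and +60 mm (either in either place), handle towards the robot, roller beyond the far batten.
- rack_clips (a point): Rack centre at the height of the clipped handles' axes, 59 mm above the table (47 mm above the base board). Each batten carries at y = +-60 mm a C-shaped spring-steel clip, open on top, 14 mm wide along the handle, 42 mm across, reaching 20 mm above the axis. The two clips of a brayer resist an upward pull with 13 to 22 N over the first 8 mm or so, then let go with a snap; it is clear after 25 mm.
- slab: Inking slab, fixed: glass on a white board, 280 mm (x) by 340 mm (y), 14 mm thick in all, dried ink near its far left corner. Origin: centre of its underside, z up, x away from the robot (within 12 degrees). Rack and slab stand side by side, either one on the left.
- slab_mid (a point): Centre of the slab's glass top, 14 mm above the table.
- ink_knife: Ink knife: flat steel blade 100 x 26 mm and a round dark wooden handle, 208 mm long in all, up to 16 mm high. It lies on the slab near its left edge (the slab's +y side), roughly along the slab's x. Origin: on its underside, where blade and handle meet; x points to the blade tip. Leave it.
- slab_tin: Small plain aluminium ink tin, 60 mm across, 42 mm high, standing on the slab's far right corner (slab +x, -y). Origin: centre of its underside. Leave it.
- ink_tin: Ink tin with a paper band, 80 mm across, 65 mm high, at the right side. Origin: centre of its underside. Leave it.
- jar: Glass jar with a black cap, 72 mm across, 105 mm high, at the left side. Origin: centre of its underside. Leave it.
- skewer_tumbler: Steel tumbler 76 mm across, 95 mm high, full of wooden skewers that stand up to 240 mm high, beyond the work area. Origin: centre of its underside. Leave it.
- lino_block: Cut lino block, 130 x 100 x 20 mm, beyond the work area. Origin: centre of its underside. Leave it.
- baren: Round hand-printing baren, 116 mm across, with a strap handle, 35 mm high, at the left side. Origin: centre of its underside. Leave it.
Things that resemble listed ones, but are neither listed nor needed, are in the scene too. What is shaped like the brayer_wide but green or turquoise is not meant.

How it is judged:
By the outcome, as a careful person would: the job done as asked, in the order asked, and still so for the second after the job is handed in, with the robot touching nothing.
It also fails if it takes over 38 s, if anything falls off the work surface, if the arm or the gripper's body presses on something with over 40 N, if the wrist force passes 120 N, or if a joint passes its speed limit or range.

## Working session

There is one attempt and no reset: what is moved stays moved. The work goes in short steps, Python scripts to look and compute and a tool call to move; the robot and the scene stay as the last step left them, time stands still between calls to the robot, and variables do not carry over. Pictures are saved under pics/ and viewed, and the job is handed in when it is done.

Besides the shell and the picture viewer there is one more tool, called after "Request:" in YAML: its name, and indented under it one key for each argument. arm_command: Moves the arm, as the interface text tells. Its arguments: {"type":"object","properties":{"commands":{"type":"array"},"jaw":{"type":"number"}},"required":["commands"]}

```bash
mkdir -p pics; ls; cat > h.py <<'E'
import numpy as np,cv2
from bench import arm
from scipy.spatial.transform import Rotation as R
def save(n,f):
    im=np.asarray(arm.get_image(n)); cv2.imwrite(f'pics/{f}.png',im[:,:,::-1]); return im
def world(cam,p):
    T=np.array(arm.camera_info(cam)['world_from_camera']); return (T@np.r_[p,1])[:3]
def pix(cam,P):
    i=arm.camera_info(cam);T=np.linalg.inv(np.array(i['world_from_camera']));c=(T@np.r_[P,1])[:3];u=np.array(i['camera_matrix'])@c;return u[:2]/u[2]
def ray(cam,uv,z):
    i=arm.camera_info(cam);T=np.array(i['world_from_camera']);d=T[:3,:3]@np.linalg.inv(np.array(i['camera_matrix']))@np.r_[uv,1];o=T[:3,3];return o+d*(z-o[2])/d[2]
E
python3 - <<'E'
from h import *
np.set_printoptions(precision=1,suppress=True)
s=arm.read_state();print(s['clock'],s['position'],s['ee_rot'],R.from_quat(s['ee_rot']).as_matrix(),s['gripper_width'])
save('top','t0')
for n in ['brayer_wide','rubber_wide','wide_mid','wide_feet','rack','rack_clips','slab','slab_mid','ink_knife','slab_tin','brayer_narrow']:
    for r in arm.place_of('top',n)[:3]: print(n,round(r['confidence'],2),world('top',r['centre']))
save('scene','s0')
print(arm.read_state()['clock'])
E
```

```text
pics
0.0 [195.7 592.9 230.2] [ 1.  -0.2 -0.   0. ] [[ 0.9 -0.3 -0. ]
 [-0.3 -0.9 -0. ]
 [ 0.   0.  -1. ]] 85.35983205083745
brayer_wide 0.83 [ 482.5 -148.5   60.7]
brayer_wide 0.76 [ 326.7 -602.7   18.7]
brayer_wide 0.73 [199.6 343.2  18.1]
rubber_wide 0.87 [ 225.3 -568.7   27.4]
rubber_wide 0.76 [ 319.3 -322.2   33.4]
rubber_wide 0.64 [251.5 255.3  32.1]
wide_mid 0.93 [ 697.4 -429.1   20.6]
wide_mid 0.92 [ 303.5 -599.4   19.4]
wide_mid 0.88 [212.9 322.2  23.9]
wide_feet 0.96 [246.1 261.4   2.6]
wide_feet 0.91 [ 578.6 -156.2   39.8]
wide_feet 0.89 [ 304.8 -324.3    2.9]
rack 0.76 [ 481.9 -214.5    0.1]
rack_clips 0.82 [ 481.3 -209.9   62.5]
rack_clips 0.66 [521.6 175.3  11.6]
slab 0.97 [515.7 178.3  -1.4]
slab 0.36 [499.2 303.   14.1]
slab_mid 0.67 [522.  174.3  14.5]
ink_knife 0.75 [499.3 299.9  14.4]
slab_tin 0.47 [612.   57.3  13.4]
brayer_narrow 0.95 [ 482.7 -269.6   63.8]
0.65
```

View pics/t0.png

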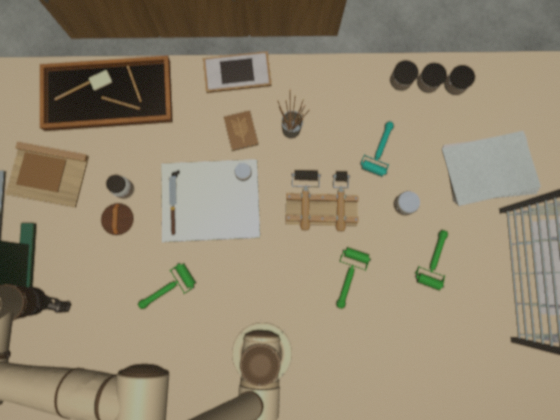

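View pics/s0.png

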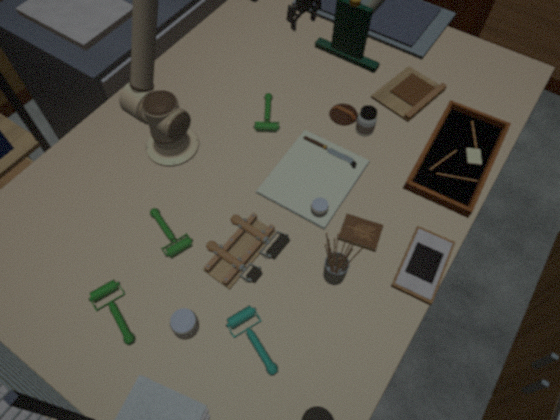

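The top view shows the rack at pixel (322,209), with the wide brayer in the left clips (305,205) and the narrow one on the right (341,205). The slab is at (210,200), with the knife on its left edge and the tin at its far right. The green and turquoise brayers are decoys. Next I measure the yaws.

```bash
cat >> h.py <<'E'
np.set_printoptions(precision=2,suppress=True)
def yawof(q):
    m=R.from_quat(q).as_matrix();return np.degrees(np.arctan2(m[1,0],m[0,0]))
def delta(target,yaw=None):
    s=arm.read_state();m=R.from_quat(s['ee_rot']).as_matrix()
    d=m.T@(np.array(target)-s['position'])
    print('tool delta mm',d,'roll',None if yaw is None else -((yaw-yawof(s['ee_rot'])+180)%360-180),'dist',np.linalg.norm(d)); return d
def maskrect(cam,mask,z):
    c=max(cv2.findContours(mask.astype(np.uint8),cv2.RETR_EXTERNAL,cv2.CHAIN_APPROX_NONE)[0],key=cv2.contourArea)[:,0,:]
    W=np.array([ray(cam,p,z)[:2] for p in c],np.float32)
    return cv2.minAreaRect(W)
E
python3 - <<'E'
from h import *
s=arm.read_state();print(yawof(s['ee_rot']),R.from_quat(s['ee_rot']).as_matrix())
arm.get_image('top')
for n,z in [('rack',43),('slab',14)]:
    for r in arm.regions_of('top',n)[:2]: print(n,r['confidence'],r['mask'].sum(),maskrect('top',r['mask'],z))
for r in arm.regions_of('top','brayer_wide')[:4]+arm.regions_of('top','rubber_wide')[:6]:
    ys,xs=np.nonzero(r['mask']);print(r['confidence'],xs.mean(),ys.mean(),len(xs),maskrect('top',r['mask'],59))
delta([440,-150,250],0)
print(arm.camera_info('wrist'))
E
```

```text
-18.265551216201818 [[ 0.95 -0.31 -0.  ]
 [-0.31 -0.95 -0.  ]
 [-0.    0.   -1.  ]]
rack 0.88 1770 ((472.7691650390625, -214.75222778320312), (99.15126037597656, 108.29279327392578), 88.03166198730469)
slab 0.56 7034 ((515.1552734375, 174.1118927001953), (279.1274108886719, 342.3477478027344), 1.877971887588501)
0.91 378.6609642301711 154.0528771384137 643 ((686.1499633789062, -406.4543762207031), (97.11148834228516, 203.81825256347656), 79.18443298339844)
0.87 170.09417040358744 285.9192825112108 669 ((196.56790161132812, 336.3267517089844), (32.00652313232422, 149.76324462890625), 33.19929885864258)
0.69 305.3046875 194.7640625 640 ((476.9134521484375, -151.37973022460938), (37.1289176940918, 150.93679809570312), 89.21266174316406)
0.59 350.5102339181287 273.09795321637426 684 ((211.75827026367188, -280.2537841796875), (33.493370056152344, 151.58465576171875), 72.73091125488281)
0.81 373.04395604395603 168.3846153846154 273 ((610.9682006835938, -390.97943115234375), (87.5374755859375, 39.61606216430664), 66.6894302368164)
0.78 305.65090909090907 175.13454545454545 275 ((589.0150146
[... 205 characters left out ...]
349487305), 70.6612777709961)
0.65 185.30714285714285 275.8357142857143 280 ((254.76329040527344, 248.25048828125), (84.99884796142578, 37.24631881713867), 32.70431900024414)
0.54 428.85 281.48846153846154 260 ((224.1591339111328, -560.0880737304688), (83.63581085205078, 35.53842544555664), 68.56813049316406)
tool delta mm [464.89 629.5  -18.67] roll -18.26707616756002 dist 782.7733354073549
{'camera_matrix': array([[368.59,   0.  , 280.67],
       [  0.  , 368.59, 209.6 ],
       [  0.  ,   0.  ,   1.  ]]), 'world_from_camera': array([[ -0.31,  -0.91,  -0.28, 268.56],
       [ -0.95,   0.3 ,   0.09, 569.57],
       [ -0.  ,   0.3 ,  -0.96, 373.33],
       [  0.  ,   0.  ,   0.  ,   1.  ]])}
```

Request:
arm_command:
  commands: [0.029,0.04,-0.001,0,0.029,0.04,-0.001,0,0.029,0.04,-0.001,0,0.029,0.04,-0.001,0,0.029,0.04,-0.001,0]
  jaw: 1

```text
clock: 1.4
position: [271.1, 357.6, 233.7]
ee_rot: [0.988, -0.155, 0.001, 0.001]
contact_force: [0.6, -0.4, -0.6]
gripper_width: 85.2
```

Request:
arm_command:
  commands: [0.029,0.04,-0.001,0,0.029,0.04,-0.001,0,0.029,0.04,-0.001,0,0.029,0.04,-0.001,0,0.029,0.04,-0.001,0]

```text
clock: 1.9
position: [346.8, 119.7, 240.8]
ee_rot: [0.988, -0.153, 0.002, -0.002]
contact_force: [1.6, 0.5, 0.2]
gripper_width: 85.8
```

Request:
arm_command:
  commands: [0.029,0.04,-0.001,0,0.029,0.04,-0.001,0,0.029,0.04,-0.001,0,0.029,0.04,-0.001,0,0.029,0.04,-0.001,0]

```text
clock: 2.4
position: [424.1, -118.5, 248.7]
ee_rot: [0.988, -0.151, 0.007, -0.005]
contact_force: [0.9, 1.3, 0.7]
gripper_width: 85.9
```

Request:
arm_command:
  commands: [0,0,0,-3.6,0,0,0,-3.6,0,0,0,-3.6,0,0,0,-3.6,0,0,0,-3.6]

```text
clock: 2.9
position: [424.8, -127.0, 248.7]
ee_rot: [1.0, 0.003, 0.008, -0.003]
contact_force: [-0.3, -0.2, -0.2]
gripper_width: 85.4
```

```bash
python3 - <<'E'
from h import *
s=arm.read_state();print(s['position'],yawof(s['ee_rot']),R.from_quat(s['ee_rot']).as_matrix())
save('wrist','w1')
for n in ['brayer_wide','wide_mid','wide_feet','wide_roller','rack','rack_clips','brayer_narrow']:
    for r in arm.place_of('wrist',n)[:2]: print(n,round(r['confidence'],2),world('wrist',r['centre']))
for n in ['rubber_wide','brayer_wide']:
  for r in arm.regions_of('wrist',n)[:2]:
    ys,xs=np.nonzero(r['mask']);print(n,r['confidence'],xs.mean(),ys.mean(),len(xs),maskrect('wrist',r['mask'],85 if n[0]=='r' else 65))
E
```

```text
[ 424.79 -127.04  248.7 ] 0.3180435082431418 [[ 1.    0.01  0.02]
 [ 0.01 -1.    0.01]
 [ 0.02 -0.01 -1.  ]]
brayer_wide 0.93 [ 483.21 -151.72   57.83]
brayer_wide 0.39 [ 483.69 -213.09    2.28]
wide_mid 0.98 [ 503.08 -157.45   58.44]
wide_feet 0.96 [ 581.58 -160.11   43.23]
wide_roller 0.68 [ 319.75 -322.38   30.79]
rack 0.75 [ 483.77 -211.99   -1.68]
rack_clips 0.97 [ 484.85 -210.83   57.68]
brayer_narrow 0.64 [ 483.46 -273.73   58.9 ]
rubber_wide 0.88 335.5208913649025 1.5988857938718664 359 ((570.372802734375, -157.95184326171875), (3.3301212787628174, 73.58971405029297), 0.12201095372438431)
rubber_wide 0.72 468.18084751418087 277.0490490490491 2997 ((345.9425048828125, -297.55010986328125), (87.82388305664062, 34.730690002441406), 70.60596466064453)
brayer_wide 0.68 315.4525122066467 99.76878248543078 6349 ((491.09503173828125, -157.30221557617188), (171.3712158203125, 96.99803161621094), 0.12670595943927765)
```

View pics/w1.png

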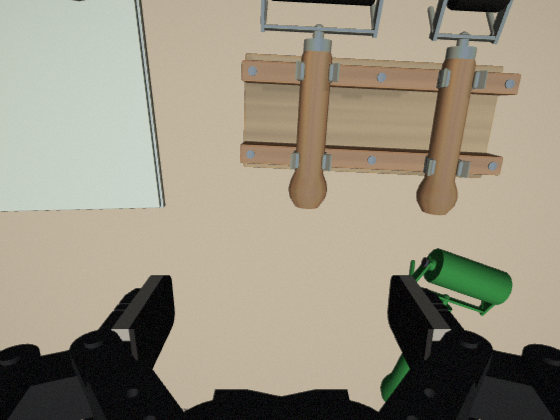

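```bash
python3 - <<'E'
from h import *
im=cv2.imread('pics/w1.png')
c=im[40:215,230:345];cv2.imwrite('pics/c1.png',cv2.resize(c,None,fx=3.3,fy=3.3,interpolation=cv2.INTER_CUBIC)[:600])
ry=lambda u,v,z:ray('wrist',(u,v),z)
for a,b,z in [((318,45),(308.5,185),60),((242,61),(519,74),43),((241,143),(501,158),43),((242,82),(519,95),43),((157,208),(134,0),14)]:
    A,B=ry(*a,z),ry(*b,z);d=B-A;print(A,B,np.degrees(np.arctan2(d[1],d[0])))
E
```

```text
[ 544.63 -156.27   60.  ] [ 425.98 -151.34   60.  ] 177.61827517187018
[533.76 -91.12  43.  ] [ 523.75 -336.71   43.  ] -92.33227226533118
[462.13 -88.34  43.  ] [ 449.17 -333.51   43.  ] -93.0264026613977
[516.22 -90.67  43.  ] [ 505.97 -339.98   43.  ] -92.3528597111889
[389.92   6.56  14.  ] [588.52   9.74  14.  ] 0.9150830663046622
```

View pics/c1.png

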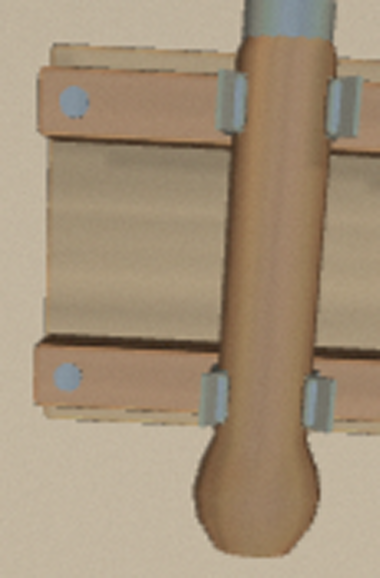

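```bash
python3 - <<'E'
from h import *
delta([485,-153,120],-2.5)
E
```

```text
tool delta mm [ 57.98  27.2  129.44] roll 2.6910676941835163 dist 144.41449580363698
```

Request:
arm_command:
  commands: [0.015,0.007,0.032,0,0.015,0.007,0.033,0,0.015,0.007,0.033,0,0.013,0.006,0.032,0,0,0,0,2.7]

```text
clock: 3.9
position: [490.3, -153.5, 118.0]
ee_rot: [1.0, -0.022, 0.012, -0.003]
contact_force: [-0.5, 0.8, -0.2]
gripper_width: 85.3
```

```bash
python3 - <<'E'
from h import *
s=arm.read_state();print(s['position'],yawof(s['ee_rot']))
save('wrist','w2')
for n in ['brayer_wide','wide_mid','rack_clips']:
    for r in arm.place_of('wrist',n)[:2]: print(n,round(r['confidence'],2),world('wrist',r['centre']))
print(pix('wrist',[485,-153,60]))
delta([485,-153,40],-2.5)
E
```

```text
[ 490.3  -153.49  118.01] -2.544726122923081
brayer_wide 0.72 [ 487.03 -153.7    62.85]
wide_mid 0.95 [ 504.51 -155.1    60.61]
wide_mid 0.59 [ 595.56 -164.5    76.5 ]
rack_clips 0.87 [ 487.35 -211.87   61.67]
[281.15 245.16]
tool delta mm [-9.79  0.5  82.78] roll 0.16543482482197192 dist 83.361449389607
```

View pics/w2.png

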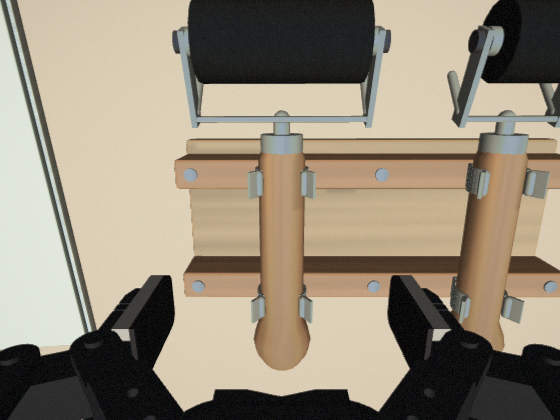

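Request:
arm_command:
  commands: [-0.003,0,0.02,0,-0.003,0,0.02,0,-0.002,0,0.018,0,0,0,0.018,0,0,0,0.005,0]

```text
clock: 4.6
position: [491.8, -152.1, 47.5]
ee_rot: [0.999, -0.017, 0.026, -0.002]
contact_force: [0.1, -0.0, -0.3]
gripper_width: 85.0
```

```bash
python3 - <<'E'
from h import *
s=arm.read_state();print(s['position'],yawof(s['ee_rot']),R.from_quat(s['ee_rot']).as_matrix(),s['contact_force'])
save('wrist','w3')
delta([486,-153,40],-2.5)
E
```

```text
[ 491.83 -152.07   47.52] -1.9967888623263352 [[ 1.   -0.03  0.05]
 [-0.03 -1.    0.  ]
 [ 0.05 -0.01 -1.  ]] [ 0.15 -0.05 -0.27]
tool delta mm [-6.45  1.16  7.29] roll 0.5041101360416462 dist 9.800990601290335
```

View pics/w3.png

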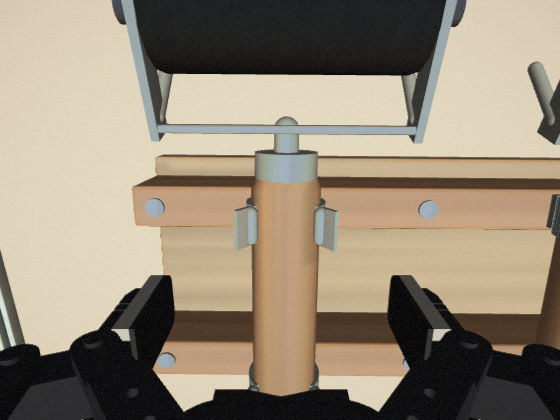

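Request:
arm_command:
  commands: [-0.003,0,0.004,0,-0.003,0.001,0.003,0,0,0,0.002,0.5,0,0,0,0,0,0,0,0]

```text
clock: 5.15
position: [488.6, -152.9, 41.6]
ee_rot: [0.999, -0.021, 0.03, -0.002]
contact_force: [-0.5, -0.5, 0.3]
gripper_width: 85.2
```

```bash
python3 - <<'E'
from h import *
s=arm.read_state();print(s['position'],yawof(s['ee_rot']),R.from_quat(s['ee_rot']).as_matrix(),s['contact_force'])
delta([486,-153,40],-2.5)
E
```

```text
[ 488.58 -152.88   41.62] -2.443615328664585 [[ 1.   -0.04  0.06]
 [-0.04 -1.    0.  ]
 [ 0.06 -0.01 -1.  ]] [-0.46 -0.46  0.35]
tool delta mm [-2.66  0.24  1.46] roll 0.056384671335422354 dist 3.0446964864540953
```

Request:
arm_command:
  commands: [0,0,0,0,0,0,0,0,0,0,0,0,0,0,0,0,0,0,0,0]
  jaw: 0

```text
clock: 5.65
position: [489.2, -153.1, 42.3]
ee_rot: [0.999, -0.021, 0.031, -0.002]
contact_force: [-0.7, -1.4, 1.0]
gripper_width: 24.1
```

Request:
arm_command:
  commands: [0,0,0,0,0,0,0,0,0,0,0,0,0,0,0,0,0,0,0,0]

```text
clock: 6.15
position: [489.2, -153.1, 42.4]
ee_rot: [0.999, -0.021, 0.031, -0.002]
contact_force: [-0.9, -1.3, 0.4]
gripper_width: 24.3
```

Request:
arm_command:
  commands: [0,0,-0.005,0,0,0,-0.005,0,0,0,-0.005,0,0,0,-0.005,0,0,0,-0.005,0]

```text
clock: 6.65
position: [483.1, -152.9, 64.1]
ee_rot: [0.999, -0.022, 0.025, -0.003]
contact_force: [-0.5, -0.7, -1.7]
gripper_width: 24.0
```

Request:
arm_command:
  commands: [0.002,0,-0.01,0,0.002,0,-0.01,0,0.002,0,-0.015,0,0.002,0,-0.02,0,0.002,0,-0.02,0]

```text
clock: 7.15
position: [490.2, -153.6, 147.8]
ee_rot: [0.999, -0.022, 0.027, -0.003]
contact_force: [-0.1, -0.1, -1.7]
gripper_width: 24.4
```

```bash
python3 - <<'E'
from h import *
s=arm.read_state();print(s['position'],yawof(s['ee_rot']),R.from_quat(s['ee_rot']).as_matrix(),s['contact_force'],s['gripper_width'])
save('wrist','w4');save('scene','s4')
for n in ['brayer_wide','wide_mid','wide_feet']:
    for r in arm.place_of('wrist',n)[:2]: print(n,round(r['confidence'],2),world('wrist',r['centre']))
E
```

```text
[ 490.21 -153.58  147.8 ] -2.5055416824924692 [[ 1.   -0.04  0.05]
 [-0.04 -1.    0.  ]
 [ 0.05 -0.01 -1.  ]] [-0.09 -0.07 -1.72] 24.350170381346597
wide_feet 0.95 [ 575.95 -162.23  144.06]
```

View pics/w4.png

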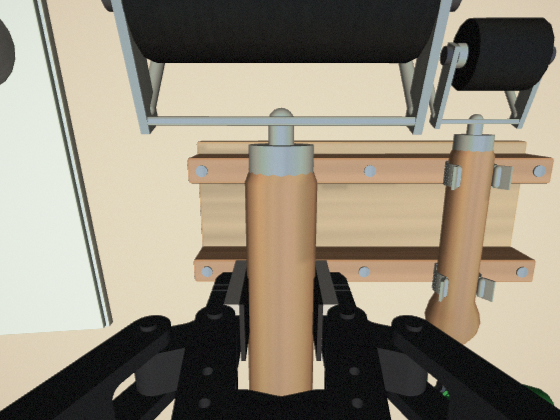

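View pics/s4.png

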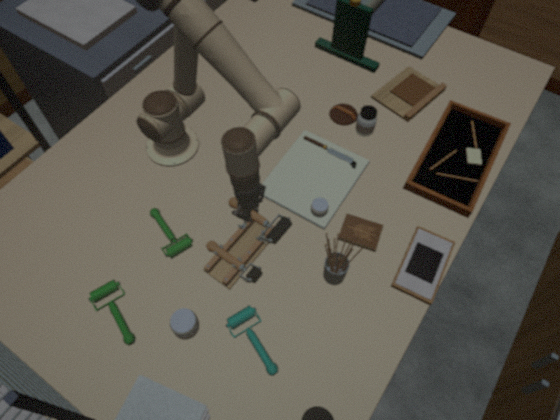

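```bash
python3 - <<'E'
from h import *
im=np.asarray(arm.get_image('top')); cv2.imwrite('pics/t5.png',im[:,:,::-1])
for n in ['slab','slab_mid','wide_mid','skewer_tumbler']:
    for r in arm.place_of('top',n)[:1]: print(n,r['confidence'],world('top',r['centre']))
hsv=cv2.cvtColor(im,cv2.COLOR_RGB2HSV)
m=((hsv[...,1]<40)&(hsv[...,2]>150)).astype(np.uint8);print(hsv[220,230],hsv[250,230])
n,l,st,c=cv2.connectedComponentsWithStats(m);k=l[220,230];print(st[k])
mm=(l==k);hull=cv2.convexHull(np.argwhere(mm)[:,::-1].astype(np.int32))
cnt=hull[:,0,:]
W=np.array([ray('top',p,14)[:2] for p in cnt],np.float32);print(cv2.minAreaRect(W))
# side line fits
def fit(pts):
    W=np.array([ray('top',p,14)[:2] for p in pts],np.float32);vx,vy,x,y=cv2.fitLine(W,cv2.DIST_HUBER,0,.01,.01).ravel();return np.degrees(np.arctan2(vy,vx)),(x,y)
L=[];Rr=[];T=[];B=[]
for v in range(175,230): xs=np.nonzero(mm[v])[0];L.append((xs.min()-.5,v));Rr.append((xs.max()+.5,v))
for u in range(180,240): ys=np.nonzero(mm[:,u])[0];T.append((u,ys.min()-.5));B.append((u,ys.max()+.5))
for q in (L,Rr,T,B): print(fit(q))
delta([497,175,150],1)
E
```

```text
slab 0.9 [519.58 179.65  -1.11]
slab_mid 0.59 [519.66 174.95  11.79]
wide_mid 0.88 [ 302.54 -598.76   18.04]
skewer_tumbler 0.77 [ 771.58 -112.55   -1.93]
[ 38   6 183] [ 19  60 178]
[ 161  159   97   84 5536]
((517.0562744140625, 176.10829162597656), (281.1571960449219, 340.1250305175781), 1.8145205974578857)
(np.float32(1.3239034), (np.float32(511.639), np.float32(343.28226)))
(np.float32(13.1177025), (np.float32(508.2964), np.float32(101.99684)))
(np.float32(-88.26066), (np.float32(657.6485), np.float32(178.16414)))
(np.float32(-87.45072), (np.float32(376.242), np.float32(186.77892)))
tool delta mm [  -6.6  -328.62   -3.42] roll -3.523074278126643 dist 328.70597237347346
```

View pics/t5.png

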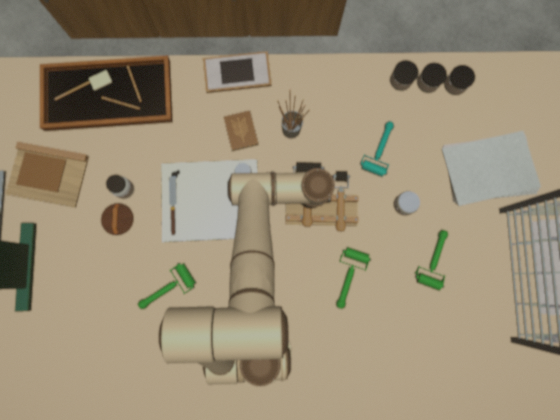

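Request:
arm_command:
  commands: [0,-0.01,0,-1,0,-0.02,0,-1,0,-0.03,0,-1,0,-0.035,0,-1,0,-0.04,0,-0.3]

```text
clock: 8.15
position: [488.4, -16.1, 143.0]
ee_rot: [1.0, 0.014, 0.024, -0.001]
contact_force: [0.2, -0.0, -2.3]
gripper_width: 24.3
```

```bash
python3 - <<'E'
from h import *
delta([497,175,150],1.8)
E
```

```text
tool delta mm [  14.4  -190.83   -5.92] roll -0.14638412430082326 dist 191.4665100597403
```

Request:
arm_command:
  commands: [0.003,-0.045,-0.001,0,0.003,-0.045,-0.001,0,0.003,-0.045,-0.001,0,0.003,-0.035,-0.002,0,0.003,-0.02,-0.001,0]

```text
clock: 8.65
position: [494.5, 186.5, 149.3]
ee_rot: [1.0, 0.018, 0.023, -0.001]
contact_force: [0.5, -0.2, -2.3]
gripper_width: 24.3
```

Request:
arm_command:
  commands: [0,0,0,0,0,0,0,0,0,0,0,0,0,0,0,0,0,0,0,0]

```text
clock: 9.15
position: [493.0, 188.4, 148.0]
ee_rot: [1.0, 0.02, 0.022, -0.001]
contact_force: [0.9, -0.4, -1.6]
gripper_width: 24.1
```

```bash
python3 - <<'E'
from h import *
s=arm.read_state();print(s['position'],yawof(s['ee_rot']),R.from_quat(s['ee_rot']).as_matrix(),s['contact_force'],s['gripper_width'])
save('wrist','w6');save('scene','s6')
for c in ['wrist','scene']:
  arm.get_image(c)
  for n in ['brayer_wide','wide_mid','wide_feet','wide_roller','slab','slab_mid']:
    for r in arm.place_of(c,n)[:2]: print(c,n,round(r['confidence'],2),world(c,r['centre']))
E
```

```text
[493.   188.4  148.02] 2.3464537646071637 [[ 1.    0.04  0.04]
 [ 0.04 -1.    0.  ]
 [ 0.04 -0.   -1.  ]] [ 0.91 -0.37 -1.62] 24.141210877327428
wrist brayer_wide 0.94 [488.84 187.32 163.02]
wrist brayer_wide 0.29 [619.49  56.88   9.2 ]
wrist wide_mid 0.81 [510.74 188.46 163.41]
wrist wide_feet 0.59 [583.1  190.04 148.06]
wrist slab 0.6 [502.69 303.73  11.12]
scene brayer_wide 0.83 [ 216.83 -285.8    15.74]
scene brayer_wide 0.8 [490.21 190.15 161.58]
scene wide_mid 0.86 [ 698.43 -429.97   16.24]
scene wide_mid 0.8 [509.43 191.54 166.34]
scene wide_feet 0.91 [ 307.51 -320.95   -4.16]
scene wide_feet 0.8 [ 631.73 -405.79   -2.44]
scene wide_roller 0.97 [ 621.65 -393.13   37.87]
scene wide_roller 0.88 [599.26 194.18 175.9 ]
scene slab 0.81 [522.81 177.35   5.77]
scene slab_mid 0.74 [519.14 177.48  13.78]
scene slab_mid 0.42 [ 479.24 -207.23    0.56]
```

View pics/w6.png

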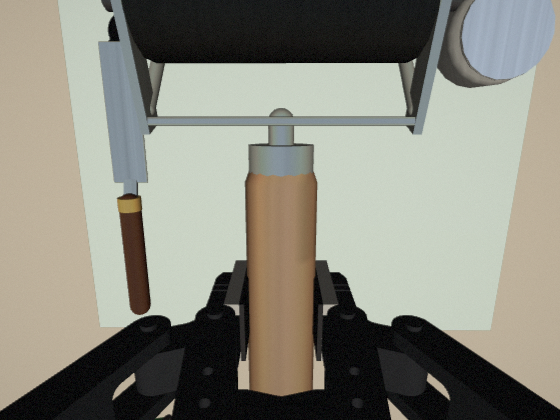

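View pics/s6.png

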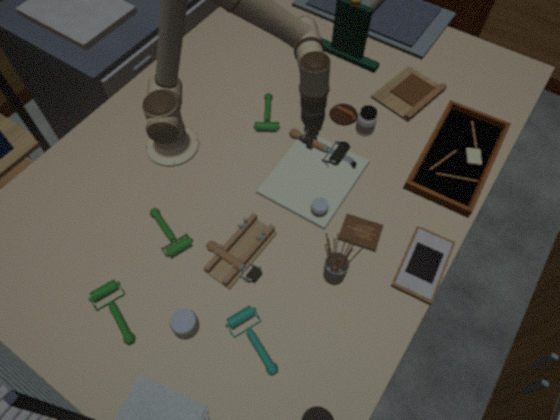

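```bash
python3 - <<'E'
from h import *
im=cv2.imread('pics/w6.png')[:,:,::-1]
hsv=cv2.cvtColor(np.ascontiguousarray(im),cv2.COLOR_RGB2HSV).astype(int)
isl=lambda p:p[0]>30   # greenish glass hue
def fit(pts):
    W=np.array([ray('wrist',p,14)[:2] for p in pts],np.float32);vx,vy,x,y=cv2.fitLine(W,cv2.DIST_HUBER,0,.01,.01).ravel();return np.degrees(np.arctan2(vy,vx)),x,y
h=hsv[...,0]
print(h[250,40:120:6],h[250,480:540:5],h[310:345:3,300-140])
L=[(next(u for u in range(40,140) if h[v,u]>30)-.5,v) for v in range(50,300,5)]
Rr=[(next(u for u in range(555,440,-1) if h[v,u]>30)+.5,v) for v in range(110,310,5)]
B=[(u,next(v for v in range(345,300,-1) if h[v,u]>30)+.5) for u in list(range(170,215,3))+list(range(360,385,3))]
for q in (L,Rr,B): print(fit(q))
for a,b in [((281,150),(282,380))]:
  A,Bq=ray('wrist',a,165),ray('wrist',b,165);d=A-Bq;print(A,Bq,np.degrees(np.arctan2(d[1],d[0])))
E
```

```text
[20 19 19 20 19 19 19 19 18 48 48 49 47 48] [50 51 48 48 47 19 19 19 18 19 19 21] [ 49  47  90  90  79 110  80  30  60 120  70 135]
(np.float32(1.9409401), np.float32(510.2699), np.float32(343.85892))
(np.float32(1.8006223), np.float32(497.90494), np.float32(9.200426))
(np.float32(-87.50386), np.float32(367.95386), np.float32(203.18527))
[550.98 191.48 165.  ] [457.75 187.07 165.  ] 2.703082954769873
```

```bash
python3 - <<'E'
from h import *
for p in [(104,327.5),(130,327.5),(480,330),(490,330)]: print(ray('wrist',p,14))
delta([499.5,176,148],1.8)
E
```

```text
[379.79 335.73  14.  ]
[380.76 313.5   14.  ]
[391.36  14.34  14.  ]
[391.73   5.81  14.  ]
tool delta mm [ 5.77 13.61  0.35] roll 0.6221385121839376 dist 14.787679661272609
```

Request:
arm_command:
  commands: [0.002,0.004,0.01,0.3,0.002,0.004,0.015,0.3,0.002,0.004,0.02,0,0.002,0.002,0.02,0,0,0,0.015,0]

```text
clock: 10.45
position: [507.6, 175.8, 66.3]
ee_rot: [1.0, 0.016, 0.025, -0.003]
contact_force: [-0.1, 0.5, -2.3]
gripper_width: 24.0
```

```bash
python3 - <<'E'
from h import *
s=arm.read_state();print(s['position'],R.from_quat(s['ee_rot']).as_matrix()[:,2],s['contact_force'],s['gripper_width'])
delta([501.5,176,35],1.9)
E
```

```text
[507.62 175.81  66.35] [ 0.05  0.01 -1.  ] [-0.1   0.55 -2.33] 24.03821953827321
tool delta mm [-7.67 -0.22 31.01] roll -0.12657732101627062 dist 31.941631571125054
```

Request:
arm_command:
  commands: [-0.003,0,0.01,0,-0.003,0,0.01,0,-0.002,0,0.007,0,-0.001,0,0.002,0,0,0,0,0]

```text
clock: 10.95
position: [498.3, 172.9, 30.3]
ee_rot: [1.0, 0.015, 0.021, -0.0]
contact_force: [0.9, -0.1, -1.2]
gripper_width: 23.7
```

```bash
python3 - <<'E'
from h import *
s=arm.read_state();print(s['position'],yawof(s['ee_rot']),R.from_quat(s['ee_rot']).as_matrix()[:,2],s['contact_force'],s['gripper_width'])
save('wrist','w7');save('scene','s7')
for c in ['wrist','scene']:
  for n in ['brayer_wide','wide_mid','wide_feet','wide_roller','slab_mid']:
    for r in arm.place_of(c,n)[:3]:
      w=world(c,r['centre'])
      if w[1]>0:print(c,n,round(r['confidence'],2),w)
E
```

```text
[498.31 172.89  30.31] 1.6621268068594153 [ 0.04  0.   -1.  ] [ 0.88 -0.12 -1.21] 23.721185604538437
wrist brayer_wide 0.62 [497.92 173.42  45.84]
wrist wide_mid 0.91 [511.48 171.26  47.2 ]
wrist wide_feet 0.67 [586.66 174.9   28.01]
scene brayer_wide 0.91 [201.43 346.58  18.17]
scene brayer_wide 0.73 [599.68 178.29  56.19]
scene wide_mid 0.78 [516.2  174.01  47.81]
scene wide_mid 0.72 [212.77 330.05  18.06]
scene wide_feet 0.91 [585.02 175.32  29.65]
scene wide_feet 0.85 [255.01 265.25  -4.83]
scene wide_roller 0.87 [261.08 254.12  28.7 ]
scene slab_mid 0.93 [519.22 179.46  11.34]
```

View pics/w7.png

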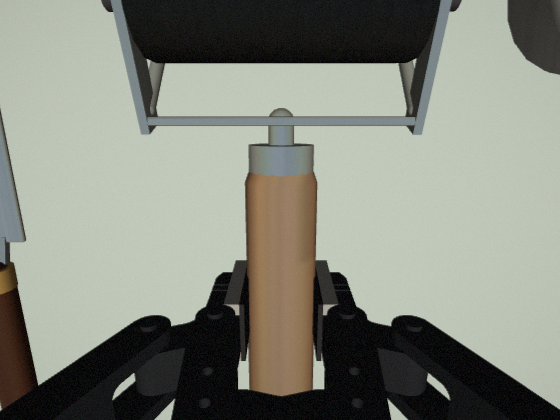

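View pics/s7.png

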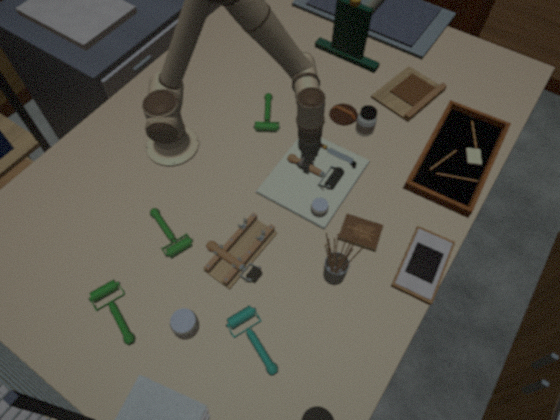

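Request:
arm_command:
  commands: [0.002,-0.002,0.002,0,0.002,-0.001,0.003,0,0,0,0.003,0,0,0,0.002,0,0,0,0,0]

```text
clock: 12.05
position: [503.3, 176.6, 20.0]
ee_rot: [1.0, 0.015, 0.022, -0.001]
contact_force: [0.4, -0.0, -2.4]
gripper_width: 23.8
```

```bash
python3 - <<'E'
from h import *
s=arm.read_state();print(s['position'],yawof(s['ee_rot']),R.from_quat(s['ee_rot']).as_matrix()[:,2],s['contact_force'],s['wrist_torque'])
E
```

```text
[503.3  176.65  19.98] 1.6623302821268529 [ 0.04  0.   -1.  ] [ 0.43 -0.02 -2.39] [-0.    0.23 -0.01]
```

Request:
arm_command:
  commands: [-0.001,0,0.001,0,-0.001,0,0.001,0,0,0,0.001,0,0,0,0.0005,0,0,0,0,0]

```text
clock: 12.55
position: [501.3, 176.5, 16.7]
ee_rot: [1.0, 0.015, 0.022, -0.001]
contact_force: [-1.2, -0.5, 0.1]
gripper_width: 23.8
```

```bash
python3 - <<'E'
from h import *
s=arm.read_state();print(s['position'],yawof(s['ee_rot']),R.from_quat(s['ee_rot']).as_matrix()[:,2],s['contact_force'],s['wrist_torque'])
E
```

```text
[501.27 176.5   16.67] 1.6714765583124764 [ 0.04  0.   -1.  ] [-1.23 -0.48  0.12] [-0.07  0.25 -0.01]
```

Request:
arm_command:
  commands: [0,0,0.001,0,0,0,0.0005,0,0,0,0.0005,0,0,0,0,0,0,0,0,0]

```text
clock: 13.05
position: [501.5, 176.6, 15.5]
ee_rot: [1.0, 0.015, 0.022, -0.001]
contact_force: [-1.8, -0.9, 1.3]
gripper_width: 24.2
```

```bash
python3 - <<'E'
from h import *
s=arm.read_state();print(s['position'],yawof(s['ee_rot']),R.from_quat(s['ee_rot']).as_matrix()[:,2],s['contact_force'],s['wrist_torque'])
save('wrist','w8');save('scene','s8')
i=cv2.imread('pics/s8.png')[130:230,250:380];cv2.imwrite('pics/s8c.png',cv2.resize(i,None,fx=6,fy=6,interpolation=cv2.INTER_CUBIC))
E
```

```text
[501.46 176.6   15.48] 1.6815121901915862 [ 0.04  0.   -1.  ] [-1.84 -0.91  1.35] [-0.06  0.41  0.03]
```

View pics/s8c.png

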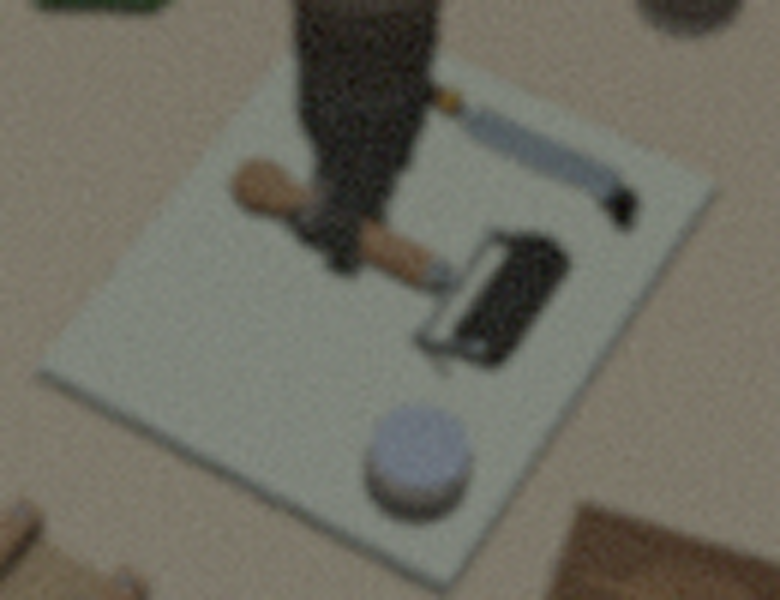

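Request:
arm_command:
  commands: [0,0,0.0005,0,0,0,0.0005,0,0,0,0.0005,0,0,0,0,0,0,0,0,0]

```text
clock: 13.65
position: [501.5, 176.6, 15.3]
ee_rot: [1.0, 0.015, 0.023, -0.001]
contact_force: [-1.4, -1.2, 2.3]
gripper_width: 24.0
```

```bash
python3 - <<'E'
from h import *
s=arm.read_state();print(s['position'],yawof(s['ee_rot']),R.from_quat(s['ee_rot']).as_matrix()[:,2],s['contact_force'],s['wrist_torque'])
E
```

```text
[501.45 176.62  15.3 ] 1.708892627831391 [ 0.05  0.   -1.  ] [-1.38 -1.25  2.25] [-0.08  0.43  0.01]
```

```bash
python3 - <<'E'
from h import *
save('wrist','w9')
ims={k:cv2.cvtColor(cv2.imread(f'pics/{k}.png'),cv2.COLOR_BGR2GRAY).astype(np.float32) for k in ['w4','w6','w7','w8','w9']}
for k,i in ims.items():
    # collar crop and yoke crop shifts vs w7
    out=[]
    for (a,b,c,d) in [(130,250,250,312),(100,140,140,430),(40,70,180,400)]:
        ref=ims['w7'][a:b,c:d];s=i[a-12:b+12,c-12:d+12];r=cv2.matchTemplate(s,ref,cv2.TM_CCOEFF_NORMED);_,m,_,l=cv2.minMaxLoc(r)
        y=l[1]; col=r[:,l[0]]; sub=0
        if 0<y<len(col)-1: sub=(col[y-1]-col[y+1])/2/(col[y-1]-2*col[y]+col[y+1])
        out.append((l[0]-12,round(float(y-12+sub),2),round(m,2)))
    print(k,out)
E
```

```text
w4 [(0, -0.36, 0.84), (0, -0.09, 0.98), (0, -0.12, 0.99)]
w6 [(0, -0.05, 0.99), (0, -0.0, 1.0), (0, -0.06, 0.99)]
w7 [(0, -0.01, 1.0), (0, -0.0, 1.0), (0, 0.03, 1.0)]
w8 [(0, 0.14, 0.94), (0, 0.32, 0.91), (2, -0.13, 0.99)]
w9 [(0, 0.17, 0.94), (1, 0.39, 0.9), (2, -0.14, 0.99)]
```

View pics/w9.png

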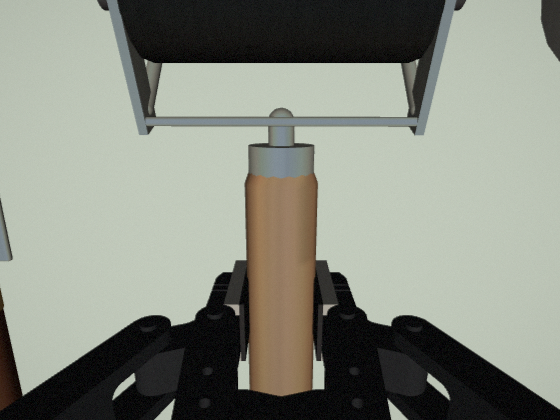

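```bash
python3 - <<'E'
from h import *
T=np.array(arm.camera_info('wrist')['world_from_camera']);K=np.array(arm.camera_info('wrist')['camera_matrix'])
for k in ['w6','w7','w8','w9']:
    im=cv2.imread(f'pics/{k}.png')[:,:,::-1].astype(np.float32)
    f=cv2.GaussianBlur(im[...,0]-im[...,2],(3,3),0)  # R-B, wood high
    Ls=[];Rs=[];V=[]
    for v in list(range(190,258,2)):
        row=f[v];g=np.diff(row)
        def sub(j):
            a,b,c=g[j-1],g[j],g[j+1];return j+.5+(a-c)/2/(a-2*b+c)
        jl=235+np.argmax(g[235:262]);jr=305+np.argmin(g[305:330]);Ls.append(sub(jl));Rs.append(sub(jr));V.append(v)
    V=np.array(V);Lf=np.polyfit(V,Ls,1);Rf=np.polyfit(V,Rs,1)
    # tangent planes through camera centre; axis direction = cross of plane normals
    def n(pf):
        Ki=np.linalg.inv(K);a=Ki@[np.polyval(pf,190),190,1];b=Ki@[np.polyval(pf,390),390,1];x=np.cross(a,b);return x/np.linalg.norm(x)
    d=np.cross(n(Lf),n(Rf));d/=np.linalg.norm(d);d=T[:3,:3]@d;d*=np.sign(d[0])
    print(k,np.polyval(Rf,190)-np.polyval(Lf,190),np.polyval(Rf,250)-np.polyval(Lf,250),'pitch(now frame)',np.degrees(np.arcsin(d[2])),'yaw',np.degrees(np.arctan2(d[1],d[0])),np.std(Ls-np.polyval(Lf,V)))
E
```

```text
w6 70.89979266430535 68.34710410341003 pitch(now frame) -1.9721914429634295 yaw 1.7029323533195122 0.11476612990468299
w7 70.87401223968749 68.33490336505406 pitch(now frame) -2.033509598248138 yaw 1.676758175922801 0.11285079498548607
w8 71.42730600590576 68.59297778494425 pitch(now frame) -0.7150795280139101 yaw 1.662892647576595 0.13771578255214117
w9 71.46707244051643 68.66612432555601 pitch(now frame) -0.881776530562284 yaw 1.636344486336268 0.13448348223531645
```

Request:
arm_command:
  commands: [0,0,0.001,0,0,0,0.001,0,0,0,0.001,0,0,0,0,0,0,0,0,0]

```text
clock: 14.2
position: [501.9, 176.7, 15.3]
ee_rot: [1.0, 0.015, 0.023, -0.001]
contact_force: [-1.8, -1.4, 0.7]
gripper_width: 24.0
```

```bash
python3 - <<'E'
from h import *
s=arm.read_state();print(s['position'],yawof(s['ee_rot']),R.from_quat(s['ee_rot']).as_matrix()[:,2],s['contact_force'],s['wrist_torque'])
E
```

```text
[501.88 176.71  15.35] 1.7442943781925997 [ 0.05  0.   -1.  ] [-1.82 -1.43  0.66] [-0.14  0.36  0.01]
```

Request:
arm_command:
  commands: [0,0,0,0,0,0,0,0,0,0,0,0,0,0,0,0,0,0,0,0]
  jaw: 0.8

```text
clock: 14.7
position: [503.3, 177.6, 14.4]
ee_rot: [1.0, 0.016, 0.024, -0.001]
contact_force: [0.1, -0.5, 0.6]
gripper_width: 68.1
```

```bash
python3 - <<'E'
from h import *
s=arm.read_state();print(s['position'],yawof(s['ee_rot']),R.from_quat(s['ee_rot']).as_matrix()[:,2],s['contact_force'],s['gripper_width'])
save('wrist','w10')
E
```

```text
[503.31 177.61  14.39] 1.7860275094387612 [ 0.05  0.   -1.  ] [ 0.08 -0.46  0.61] 68.11176144312897
```

View pics/w10.png

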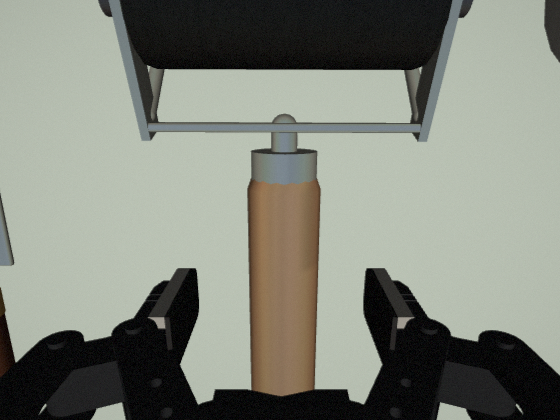

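Request:
arm_command:
  commands: [0,0,-0.01,0,0.001,0,-0.02,0,0.001,0,-0.03,0,0.001,0,-0.03,0,0.001,0,-0.03,0]

```text
clock: 15.25
position: [498.9, 175.5, 136.2]
ee_rot: [1.0, 0.015, 0.02, 0.002]
contact_force: [0.0, 0.8, 0.3]
gripper_width: 68.3
```

Request:
arm_command:
  commands: [-0.025,0,-0.03,0,-0.025,0,-0.03,0,-0.025,0,-0.02,0,-0.02,0,-0.01,0,0,0,0,0]

```text
clock: 15.75
position: [399.3, 173.5, 234.5]
ee_rot: [1.0, 0.015, 0.026, -0.004]
contact_force: [0.2, 0.5, 0.7]
gripper_width: 68.2
```

```bash
python3 - <<'E'
from h import *
s=arm.read_state();print(s['clock'],s['position'],s['contact_force'])
save('wrist','w11');save('scene','s11');save('top','t11')
for c in ['wrist','scene','top']:
  for n in ['brayer_wide','wide_mid','wide_feet','wide_roller','slab','slab_mid','brayer_narrow']:
    for r in arm.place_of(c,n)[:3]:
      w=world(c,r['centre'])
      if w[0]>400 and w[1]>-300:print(c,n,round(r['confidence'],2),w)
E
```

```text
15.75 [399.3  173.51 234.45] [0.24 0.53 0.66]
wrist brayer_wide 0.74 [499.01 174.32  26.63]
wrist wide_mid 0.89 [516.68 174.38  27.82]
wrist slab 0.61 [523.03 174.04  -9.54]
wrist slab_mid 0.87 [526.89 176.87  11.44]
scene brayer_wide 0.79 [497.88 175.94  29.31]
scene wide_feet 0.74 [614.9   59.49  12.39]
scene wide_roller 0.77 [604.96 180.54  44.71]
scene slab 0.69 [517.77 173.73   5.85]
scene slab 0.68 [ 478.72 -270.69   59.99]
scene slab_mid 0.81 [522.7  175.98  11.79]
scene slab_mid 0.43 [589.64 178.15  14.83]
scene brayer_narrow 0.61 [ 479.75 -270.11   55.72]
top wide_mid 0.94 [516.83 178.53  31.86]
top slab 0.97 [519.94 177.45  -0.33]
top slab_mid 0.82 [524.36 176.69  13.61]
top brayer_narrow 0.91 [ 481.79 -272.6    61.25]
```

View pics/w11.png

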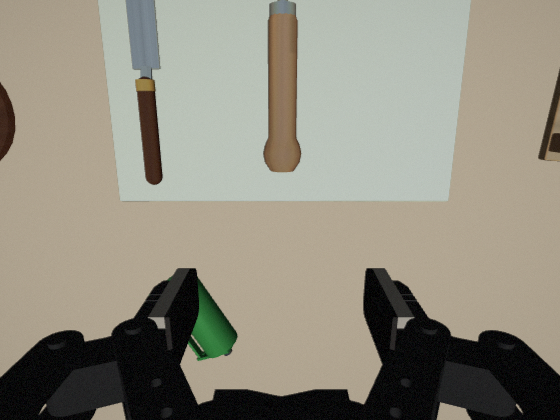

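View pics/s11.png

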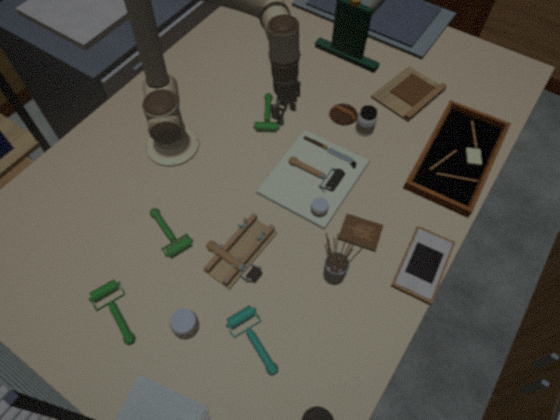

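View pics/t11.png

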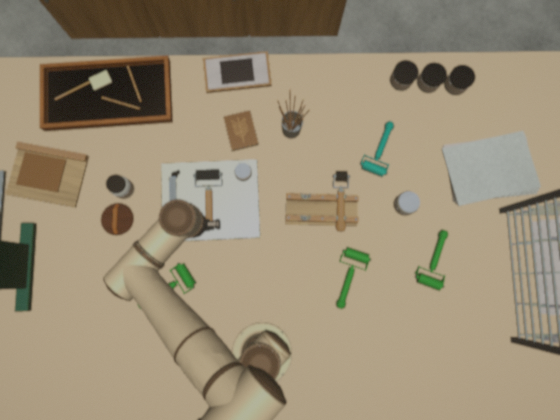

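```bash
python3 - <<'E'
from h import *
for z in (22,32): print('knob end',ray('wrist',(282,172.5),z))
print('edge',ray('wrist',(200,201.3),14),ray('wrist',(400,201.3),14))
A,B=ray('wrist',(283,20),32),ray('wrist',(282.3,152),32);d=A-B;print(B,np.degrees(np.arctan2(d[1],d[0])))
A,B=ray('wrist',(122,201.3),14),ray('wrist',(448,201.3),14);d=A-B;print('edge yaw',np.degrees(np.arctan2(d[1],d[0]))-90, A,B)
L=ray('wrist',(107.5,80),14),ray('wrist',(98.5,0),14);d=L[1]-L[0];print('left',np.degrees(np.arctan2(d[1],d[0])))
E
```

```text
knob end [416.09 173.16  22.  ]
knob end [417.61 173.21  32.  ]
edge [383.08 255.24  14.  ] [389.13  53.02  14.  ]
[436.79 173.51  32.  ] 1.4274050536366738
edge yaw 1.7123067877153915 [380.72 334.3   14.  ] [390.58   4.59  14.  ]
left 1.7954396009561
```

```bash
python3 - <<'E'
from bench import arm
print(arm.job_done())
E
```

```text
the job is handed in; nothing more can be done
None
```

The wide brayer is out of its clips and standing roller-up in the middle of the slab, handle towards the robot. The job was handed in at about 16 s, and no verdict was reported.

- **Pulling and carrying:** I gripped the handle between the clips and pulled it up, though the tool drifted about 6 mm back towards the robot on the way. The roller was clear of everything in the pictures I took during the carry.
- **Setting down:** I lowered it with about 4–5 N on the glass. Just before I opened the fingers, a rough image fit still showed it about 1° nose-down. The knob may therefore have dropped 1–2 mm on release.
- **Centring:** The last pictures show it standing on the slab. Its middle is 3–6 mm short of the slab's centre towards the robot, and within about 2 mm sideways. The cameras disagree by several mm on where the slab's centre is.
- **Squareness:** The brayer's angle is about 1.4° and the slab's about 1.8°, so it is square to within about half a degree.
- **Other things:** The narrow brayer is still clipped in. The knife and the tins look unmoved, and the gripper is well clear.

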